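Nest the second lamp shade on the drill jig, index three clicks and hold

ROBOT

A 6-joint arm with a two-finger parallel gripper is mounted at the origin on the work surface. World frame = base frame: x ahead of the robot, y to its left, z up, the work surface at z = 0. Lengths are in m, angles in rad, forces in N, time in s.
With the tool pointing down it reaches from about 0.35 to 0.85 m from the base axis. Payload 8.1 kg.
Tool frame: the origin (TCP) lies on the centre line of the jaws, within the pads' length; the fingertips stand 22 mm ahead of it and the grasp point (between the pads) lies 3 mm ahead of it; z points along the fingers, y is the direction in which the jaws open and shut (so a half turn about z gives the same grasp; the last joint's range is limited). The gripper opens to 93 mm and grips with 3 to 60 N. Pads are 15 mm wide; open, the fingers measure 128 mm over their backs; the gripper's body (75 mm by 188 mm) begins 65 mm behind the grasp point.
Start: joints at [-1.275, 0.13, 1.488, -0, 1.523, -0.085], TCP at [0.223, -0.557, 0.241] pointing down, gripper open.
Joint ranges: [-2.96, 2.96], [-0.89, 2.26], [0.02, 2.5], [-1.34, 4.48], [0, 2.73], [-2.66, 2.66]. Speed limits (rad/s): [2.39, 2.39, 2.79, 3.14, 3.14, 3.14].

INTERFACE

Orientations are given as a unit quaternion [w, x, y, z].
In Python, from rig import manip gives the robot as it stands.
- The arm moves only by the tool move_arm, never from a script. Its argument "commands" is a list of rows, each a list of 3 entries, a list of its own where there are three numbers: the shift along the tool's x, y, z in cm, then the turn about the tool's z in rad, then the closure in counts, from 0 (fully open) to 255 (shut). A call has exactly 8 rows; each row is the pose to reach, as a shift and turn from the pose commanded when the call began, along the tool's axes at that moment; what a row does not reach only later rows make up. A row lasts 1/8 s, in which the tool goes at most 62.5 mm and 10.7 degrees, less where a joint would pass 70% of its speed; a pose out of reach is approached as far as the arm can. A call with a gripper value outside its range is refused whole. The fingers move at their own pace and stop on an object; "force" is the grip in N (left out, the last holds). Time passes only in rows, so rows that repeat a pose let the fingers close, or fill a call up. It gives the time, the measured TCP pose, the force and the opening at its end, in the units of the state.
- manip.state(): the state, without advancing time (a new reading comes with each control period).
- manip.get_image(name): name is "side" or "top"; returns a dict with "color" (480x640x3 uint8, blue, green, red), "fx", "fy", "cx", "cy" (pixels), "extrinsics" (4x4, takes a point from camera to world coordinates). Camera axes: x right, y down, z forward; pixel columns grow to the right and rows downward; lengths in m; the calibration is good to about 2 mm. A picture is of the moment at which its call begins. There is no depth.
- manip.close_job(): hands the job in, once; it reports no verdict.
The state is a dict: "time_s": time; "joint_pos": joint angles; "qd": joint speeds; "tau": joint torques, N m; "eef_pos": TCP position; "orientation": TCP orientation; "wrist_force": force on the tool from outside, world axes, zero at the start; "ft_torque": the same for the moment, N m; "gripper_width": finger opening in m.
Only numpy, scipy, OpenCV 4.12 (cv2) and the standard library are available. Lean on these libraries where they do the work, as an engineer would, in place of code of your own. Each camera call takes 0.05 s, during which the arm holds its last target.

TASK

Vent holes are going to be drilled through both blue lamp shades at once: lower the loose shade, without dropping it, over the knob of the indexing jig so that it nests fully home and upright on the shade already there, and let go of it. Then take the black bar knob on top of the jig, turn it clockwise (seen from above) three clicks, not turning it the other way and not running past the third notch, and finish the program while still gripping the knob, holding it still in that notch for the driller. Leave everything else on the table where it is.

Things in the scene. Friction and masses are not known exactly. Their poses are not given: they have to be found in the camera images.
- jig: Indexing drill jig, fixed to the table. Grey base 190 x 150 x 10 mm, round housing, steel dividing plate (120 mm across, top at 34 mm, 18 notches, red dot at every third), mandrel carrying the first shade, spindle 16 mm thick, bar knob on top. Origin on the spindle axis at table height, z up. A spring plunger block, 42 mm high, stands at the plate's edge, 68 mm from the axis on the jig's -y side.
- guide (a point): Tip of the drill-guide bush on the jig, on its +x side, 50 mm from the spindle axis and 84 mm above the table (bush 18 mm across). The steel post that carries it (22 x 34 mm, 96 mm high) stands 84 mm from the axis. A shade on the jig passes the bush with 6 mm to spare.
- knob_grip (a point): Centre of the black bar knob at the top of the jig's spindle: an upright bar 34 mm long (its x) x 12 mm wide (its y) x 26 mm high, a white dot on top at its +x end; gripped across the 12 mm. It is on the jig's axis, 163 mm above the table (underside 150, top 176). At the start its x axis is the jig's x axis. With both shades on, the upper one's top is 12 mm below the bar.
- index_plate (a joint): Angle of knob, spindle, mandrel and dividing plate, turning as one, rad: 0 at the start, in a notch; grows clockwise seen from above. A spring plunger clicks into a notch every 20 degrees: the first on is at 0.349, the second 0.698, the third 1.047. It takes about 0.1 N m to pass the ridge half-way between notches; beyond it the knob pulls on into the next, and left free it settles in the nearest.
- shade_top_mid (a point): Centre of the loose lamp shade, 36 mm above its mouth on its axis; z up. It stands mouth down, 72 mm high, about 150 g: a hollow blue metal cone (88 mm across at the mouth, 66 mm at the shoulder 46 mm up, wall 2.5 mm), then a straight beech collar 57 mm across, 46 to 72 mm up, with a 43 mm hole right through. Grip the collar, fingertips just above the shoulder.
- shade_top: The loose lamp shade itself; origin at the centre of its mouth. It is lowered over the knob, which passes through the collar's hole. Nested, it stands 26 mm above the shade below: mouth 66 mm, centre 102 mm, top 138 mm above the table.
- shade_low_mid (a point): Centre of the first lamp shade, 36 mm above its mouth on its axis, z up. Same shape as the loose one; it sits loose on the jig's mandrel, mouth down, mouth 40 mm and top 112 mm above the table.
- shade_low: The first lamp shade itself; origin at the centre of its mouth.
- mug: Bystander: a white mug, 74 mm across, 82 mm high, handle on its +y side; origin at the centre of its underside. To be left alone.
- glue: Bystander: a white glue bottle with red band and black nozzle, 54 mm across, 140 mm high; origin at the centre of its underside.
- locomotive: Bystander: a wooden toy locomotive with blue roof and chimney, 210 mm long, 98 mm wide, 162 mm high; origin at table height under its centre.
- wagon: Bystander: a wooden toy wagon, 170 mm long, 92 mm wide, 90 mm high; origin at table height under its centre.
- cordless_drill: Bystander: a dark green cordless drill lying on its side, about 200 x 200 mm, 62 mm high; origin at table height under its motor housing.
- screwdriver: Bystander: a screwdriver lying flat, 150 mm long; origin at table height.
Mind the look-alikes: they are no part of the job. Leave any green or pink look-alike of the shade_top alone. What is shaped like the shade_low but pink is not meant.

How it is judged:
On the way, in this order (a step that is already met when the one before it is completed fails the run):
1. the loose shade is nested fully home on the first one, upright and let go, the knob still in its first notch (horizontal distance between shade_top_mid and shade_low_mid below 0.004 m and z of shade_top_mid in the frame of shade_low_mid between 0.022 and 0.0295 m and angle between each of shade_top_mid, shade_low_mid's own z axis and vertical below 0.06 rad and horizontal distance between shade_low_mid and jig below 0.006 m and z of shade_low_mid in the frame of jig between 0.072 and 0.08 m and contact force between the fingers and shade_top below 0.2 N and contact force between the fingers and shade_low below 0.2 N and linear speed of shade_top below 0.03 m/s and value of joint index_plate below 0.15 rad), for 0.2 s.
2. the knob is gripped and held in the third notch clockwise (value of joint index_plate between 0.9772 and 1.1172 rad and contact force between the fingers and index_plate above 2 N and distance between the grasp point and knob_grip below 0.035 m and velocity of joint index_plate between -0.1 and 0.1 rad/s), for 0.3 s.
At the end, for the whole second after the job is handed in: Second shade nested on the first (axes within 4 mm, 22 to 29.5 mm above it), first seated on the mandrel, both within 0.06 rad of upright and untouched by the fingers; knob still, gripped (over 2 N, grasp point within 35 mm of its centre), within 0.07 rad of the third notch (1.047 rad) (horizontal distance between shade_top_mid and shade_low_mid below 0.004 m and z of shade_top_mid in the frame of shade_low_mid between 0.022 and 0.0295 m and angle between each of shade_top_mid, shade_low_mid's own z axis and vertical below 0.06 rad and horizontal distance between shade_low_mid and jig below 0.006 m and z of shade_low_mid in the frame of jig between 0.072 and 0.08 m and contact force between the fingers and shade_top below 0.2 N and contact force between the fingers and shade_low below 0.2 N and value of joint index_plate between 0.9772 and 1.1172 rad and contact force between the fingers and index_plate above 2 N and distance between the grasp point and knob_grip below 0.035 m and velocity of joint index_plate between -0.05 and 0.05 rad/s and linear speed of shade_top below 0.02 m/s); the arm keeps its last pose, push and grip.
It fails at once if the knob was run past the third notch (value of joint index_plate above 1.2217 rad).
It fails at once if the knob was turned the wrong way (value of joint index_plate below -0.1745 rad).
It fails at once if the shade was dropped (contact force between shade_top and anything else below 0.01 N and height (world z) of shade_top_mid above 0.115 m).
It fails at once if something else on the table was disturbed (distance of any of mug, glue, locomotive, wagon, cordless_drill, screwdriver from where it was at the start of the episode above 0.015 m).
It also fails if it takes over 58 s, if anything falls off the work surface, if the arm or the gripper's body presses on something with over 40 N, if the wrist force passes 120 N, or if a joint passes its speed limit or range.

## Working session

There is one attempt and no reset: what is moved stays moved. The work goes in short steps, Python scripts to look and compute and a tool call to move; the robot and the scene stay as the last step left them, time stands still between calls to the robot, and variables do not carry over. Pictures are saved under pics/ and viewed, and the job is handed in when it is done.

Besides the shell and the picture viewer there is one more tool, called after "Call:" by a JSON object that holds its "name" and its "arguments", one argument or row to a line. move_arm: Moves the arm, as the interface text tells. Its arguments: {"type":"object","properties":{"commands":{"type":"array"},"force":{"type":"number"}},"required":["commands"]}

```bash
mkdir -p pics; ls; python3 - <<'E'
from rig import manip
import cv2
print(manip.state())
for n in("side","top"):
    d=manip.get_image(n); cv2.imwrite(f"pics/{n}0.png",d["color"]); print(n,d["fx"],d["fy"],d["cx"],d["cy"],d["extrinsics"])
E
```

```text
pics
{'time_s': 0.0, 'joint_pos': array([-1.27535710e+00,  1.31155564e-01,  1.48927782e+00,  1.05729424e-06,
        1.52298139e+00, -8.53900744e-02]), 'qd': array([-0.00141402, -0.00033066,  0.00102964, -0.0009932 , -0.0006726 ,
        0.00172479]), 'tau': array([-2.43872215e-03, -5.59847403e+01, -4.91764855e+01,  7.65459356e-02,
        3.51706438e-02, -1.22479387e-04]), 'eef_pos': array([ 0.22288768, -0.5564999 ,  0.23959155]), 'orientation': array([-9.06098003e-04,  9.81925437e-01,  1.89265965e-01, -9.49830515e-05]), 'wrist_force': array([-0.23989983,  0.32996561, -0.13598568]), 'ft_torque': array([ 0.02783318, -0.00133003,  0.02240405]), 'gripper_width': 0.09298479444336563}
side 585.246223201725 585.246223201725 322.8465095537879 237.16890107237214 [[ 0.98384349 -0.11542214  0.13685656  0.3517776 ]
 [-0.17803466 -0.55023781  0.81580758 -1.21298531]
 [-0.0188586  -0.82699219 -0.56189703  0.94934115]
 [ 0.          0.          0.          1.        ]]
top 462.42764659369425 462.42764659369425 315.16774608648205 248.528762703251 [[ 8.57009337e-03 -9.83214515e-01  1.82251944e-01  4.14309572e-01]
 [-9.99714804e-01 -1.24872333e-02 -2.03563250e-02 -9.79457641e-04]
 [ 2.22904568e-02 -1.82025511e-01 -9.83041123e-01  1.06851787e+00]
 [ 0.00000000e+00  0.00000000e+00  0.00000000e+00  1.00000000e+00]]
```

View pics/side0.png

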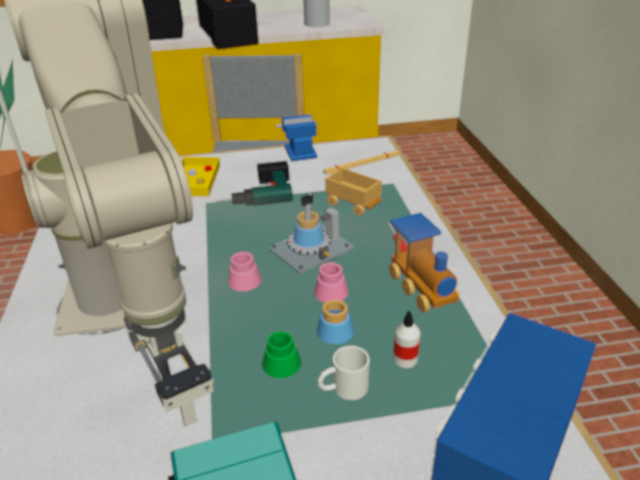

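View pics/top0.png

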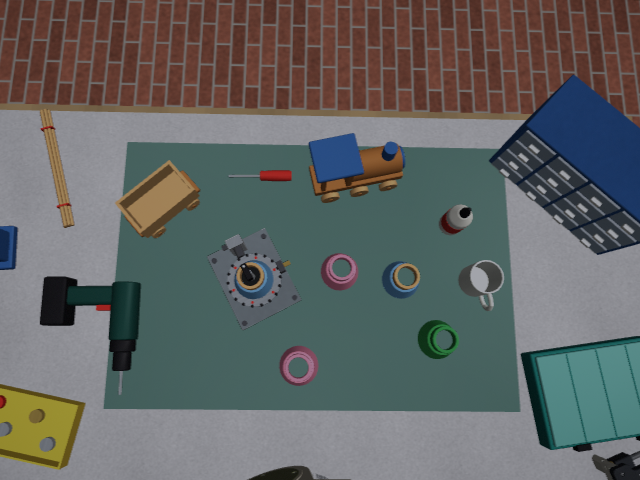

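```bash
python3 - <<'E'
import cv2,numpy as np
t=cv2.imread("pics/top0.png");s=cv2.imread("pics/side0.png")
def c(im,x,y,w,h,n,k):
    cv2.imwrite("pics/"+n,cv2.resize(im[y:y+h,x:x+w],None,fx=k,fy=k,interpolation=cv2.INTER_CUBIC))
c(t,205,225,100,105,"a_jig.png",5.5) 
c(t,370,240,80,80,"a_sh.png",7)
c(s,265,185,100,90,"a_sjig.png",6)
c(s,300,290,70,60,"a_ssh.png",8)
E
```

```text
(no output)
```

View pics/a_jig.png

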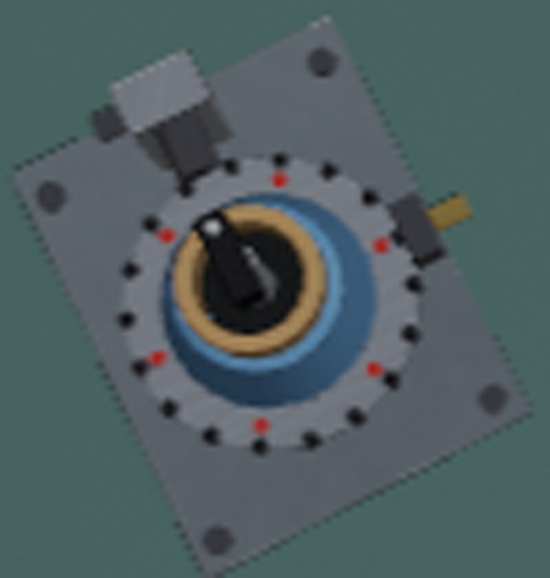

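View pics/a_sh.png

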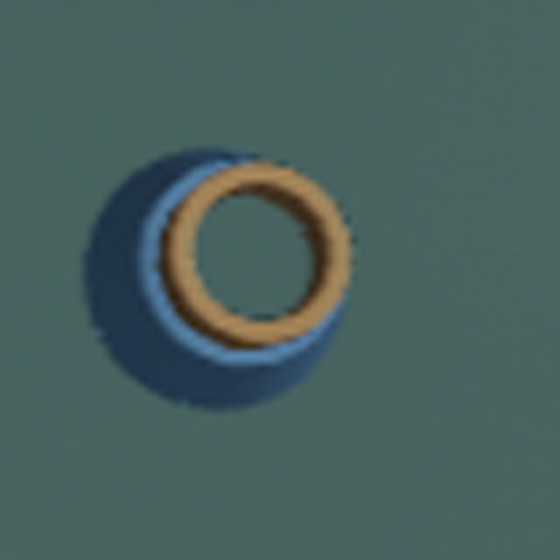

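View pics/a_sjig.png

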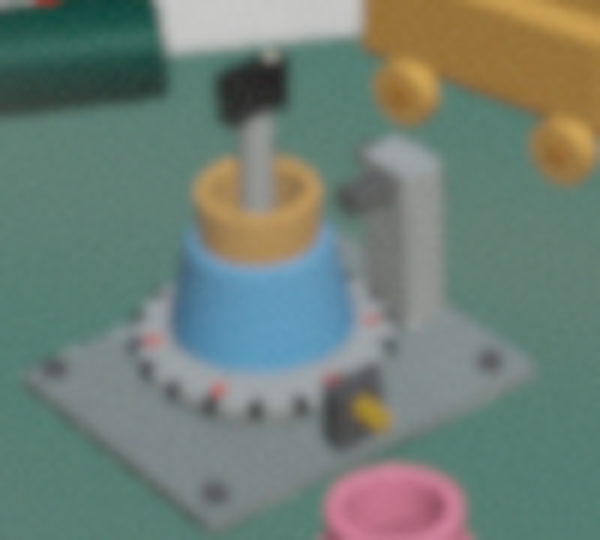

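View pics/a_ssh.png

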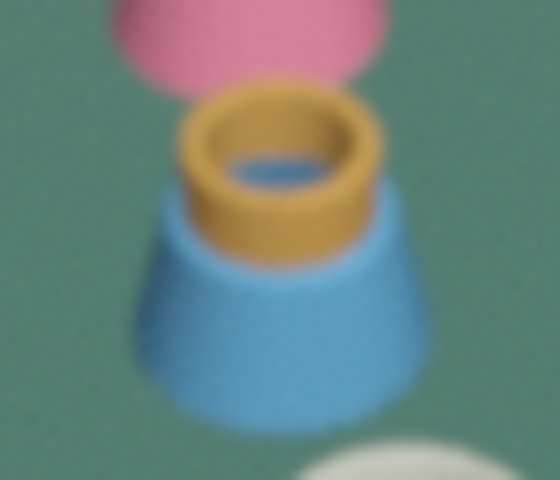

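```bash
cat > h.py <<'E'
import numpy as np,cv2,pickle
CAM={"side":(585.246223201725,322.8465095537879,237.16890107237214,np.array([[ 0.98384349,-0.11542214,0.13685656,0.3517776 ],[-0.17803466,-0.55023781,0.81580758,-1.21298531],[-0.0188586,-0.82699219,-0.56189703,0.94934115],[0,0,0,1]])),
"top":(462.42764659369425,315.16774608648205,248.528762703251,np.array([[8.57009337e-03,-9.83214515e-01,1.82251944e-01,4.14309572e-01],[-9.99714804e-01,-1.24872333e-02,-2.03563250e-02,-9.79457641e-04],[2.22904568e-02,-1.82025511e-01,-9.83041123e-01,1.06851787e+00],[0,0,0,1]]))}
def proj(c,P):
    f,cx,cy,T=CAM[c]; p=(np.atleast_2d(P)-T[:3,3])@T[:3,:3]
    return np.c_[f*p[:,0]/p[:,2]+cx,f*p[:,1]/p[:,2]+cy]
def atz(c,u,v,z):
    f,cx,cy,T=CAM[c]; d=T[:3,:3]@np.array([(u-cx)/f,(v-cy)/f,1]); o=T[:3,3]
    return o+d*(z-o[2])/d[2]
def un(x0,y0,k,X,Y): return x0+(X+.5)/k-.5,y0+(Y+.5)/k-.5
def circ(x,y,z,r): a=np.linspace(0,2*np.pi,73); return np.c_[x+r*np.cos(a),y+r*np.sin(a),0*a+z]
def crop(img,c,x0,y0,w,h,k,curves,name):
    o=cv2.resize(img[y0:y0+h,x0:x0+w],None,fx=k,fy=k,interpolation=cv2.INTER_CUBIC)
    for P,col in curves:
        q=proj(c,P); q=np.c_[(q[:,0]-x0+.5)*k-.5,(q[:,1]-y0+.5)*k-.5]
        cv2.polylines(o,[np.round(q).astype(int).reshape(-1,1,2)],False,col,1,cv2.LINE_AA)
    cv2.imwrite("pics/"+name,o)
E
python3 - <<'E'
from h import *
J=(205,225,5.5);S=(370,240,7)
print("shade rim",atz("top",*un(*S,257.5,254.5),.072))
print("shade rim side",atz("side",*un(300,290,8,281,140),.072))
print("low rim",atz("top",*un(*J,250,280),.112), atz("side",*un(265,185,6,257.5,187),.112))
print("plate",atz("top",*un(*J,271,302),.034))
cs=[atz("top",*un(*J,*p),.01)for p in[(13,170),(330,17),(530,410),(208,578)]]
print(np.array(cs),np.mean(cs,0)); print(np.linalg.norm(np.diff(cs,axis=0),axis=1))
for a,b in((0,1),(3,2)): d=cs[b]-cs[a]; print(np.degrees(np.arctan2(d[1],d[0])))
for a,b in((3,0),(2,1)): d=cs[b]-cs[a]; print(np.degrees(np.arctan2(d[1],d[0])))
print("dot",atz("top",*un(*J,213,227),.176),"bar c",atz("top",*un(*J,229,258),.176))
E
```

```text
shade rim [ 0.54089423 -0.22077971  0.072     ]
shade rim side [ 0.54153877 -0.22223444  0.072     ]
low rim [0.53300984 0.11388574 0.112     ] [0.53352097 0.1122501  0.112     ]
plate [0.5337695  0.11441261 0.034     ]
[[0.59100403 0.22695915 0.01      ]
 [0.65870734 0.09601289 0.01      ]
 [0.49276296 0.0085172  0.01      ]
 [0.42299368 0.13906394 0.01      ]] [0.541367   0.11763829 0.01      ]
[0.14741323 0.18759806 0.14802096]
-62.659623743712
-61.87821271310252
27.616475226720894
27.80084940578436
dot [0.54375195 0.11987587 0.176     ] bar c [0.53278467 0.113848   0.176     ]
```

```bash
python3 - <<'E'
from h import *
t=cv2.imread("pics/top0.png");s=cv2.imread("pics/side0.png")
R=(0,0,255);Y=(0,255,255)
x,y=.5333,.1132; a=np.radians(27.7); ex=np.array([np.cos(a),np.sin(a),0]);ey=np.array([-ex[1],ex[0],0])
def bar(z): o=np.array([x,y,z]); return np.array([o+i*.017*ex+j*.006*ey for i,j in((1,1),(1,-1),(-1,-1),(-1,1),(1,1))])
L=[(circ(x,y,.112,.0285),R),(circ(x,y,.112,.0215),R),(circ(x,y,.034,.060),R),(circ(x,y,.040,.044),R),(bar(.176),Y),(bar(.150),R)]
crop(t,"top",205,225,100,105,5.5,L,"b1.png"); crop(s,"side",265,185,100,90,6,L,"b2.png")
x,y=.5411,-.2213
L=[(circ(x,y,.072,.0285),R),(circ(x,y,.072,.0215),R),(circ(x,y,0,.044),R),(circ(x,y,.046,.033),R)]
crop(t,"top",370,240,80,80,7,L,"b3.png"); crop(s,"side",300,290,70,60,8,L,"b4.png")
a=[cv2.imread(f"pics/b{i}.png") for i in(1,2,3,4)]
cv2.imwrite("pics/bb.png",np.vstack([np.hstack([cv2.resize(i,(390,290)) for i in a[:2]]),np.hstack([cv2.resize(i,(390,290)) for i in a[2:]])]))
E
```

```text
(no output)
```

View pics/b1.png

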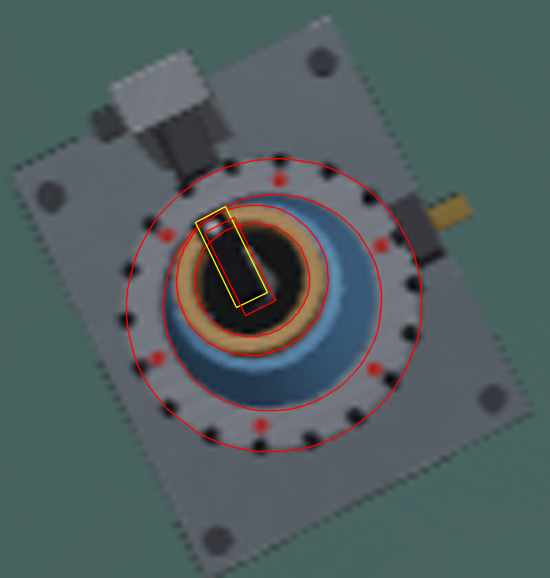

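View pics/b2.png

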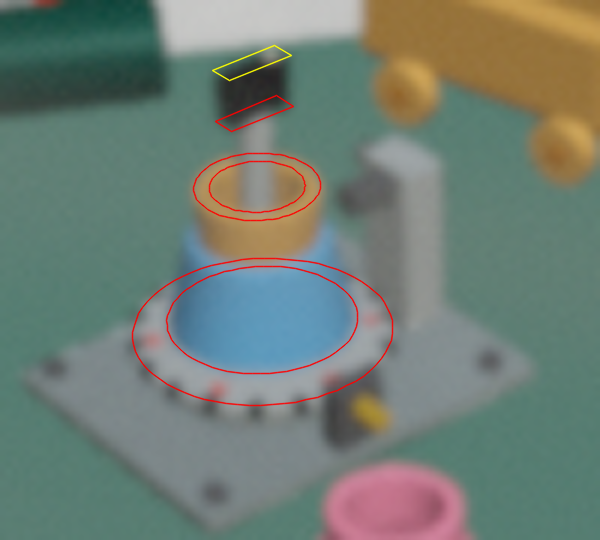

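View pics/b3.png

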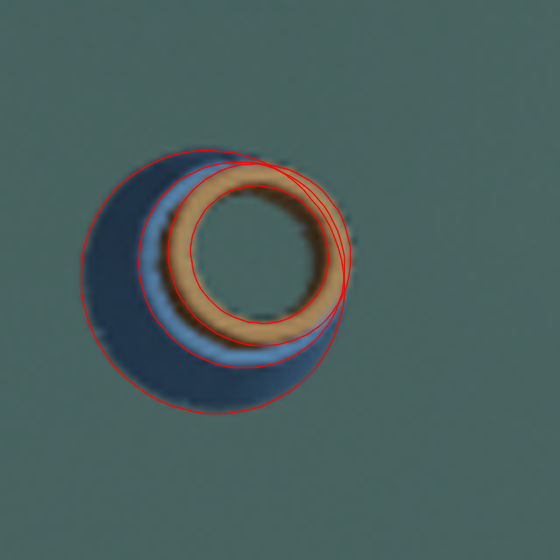

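View pics/b4.png

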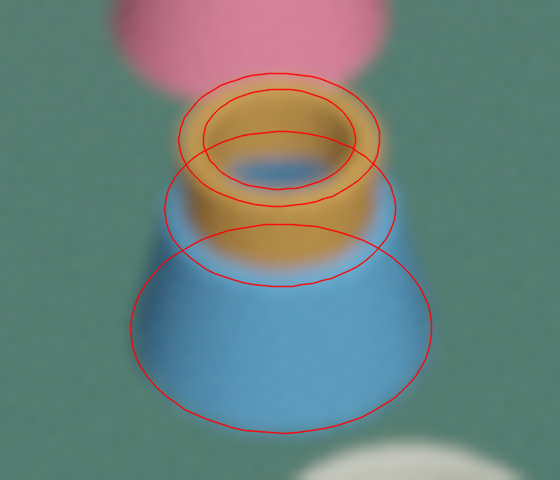

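```bash
cat >> h.py <<'E'
def to(st,target,yaw=None):
    from scipy.spatial.transform import Rotation as Ro
    q=st["orientation"]; Rm=Ro.from_quat([q[1],q[2],q[3],q[0]]).as_matrix()
    y=np.arctan2(Rm[1,0],Rm[0,0])
    print("t %.2f"%st["time_s"],"tcp",st["eef_pos"].round(4),"yaw %.4f"%y,"tilt",Rm[:,2].round(4),"F",st["wrist_force"].round(2),"w %.4f"%st["gripper_width"])
    print("shift cm",(Rm.T@(np.array(target)-st["eef_pos"])*100).round(2),"turn",None if yaw is None else round(-(yaw-y),4))
E
python3 - <<'E'
from h import *
from rig import manip
print("glue",atz("top",464,212,.14),atz("top",453,228,0)); print("mug",atz("top",487,275,.082))
to(manip.state(),[.5411,-.2213,.20],.483)
E
```

```text
glue [ 0.66797988 -0.33040983  0.14      ] [ 0.66640473 -0.35164255  0.        ]
mug [ 0.54363849 -0.39406578  0.082     ]
t 0.10 tcp [ 0.2229 -0.5566  0.2397] yaw 0.3808 tilt [-5.0e-04  1.6e-03 -1.0e+00] F [ 0.26 -0.22 -0.46] w 0.0931
shift cm [ 42.   -19.29   4.01] turn -0.1022
```

Call:
{"name": "move_arm", "arguments": {
  "commands": [
    [[5,-2.3,0.2],-0.02,0],
    [[10.5,-4.8,0.5],-0.04,0],
    [[16,-7.3,1],-0.06,0],
    [[21.5,-9.8,1.5],-0.08,0],
    [[27,-12.4,2],-0.1,0],
    [[32.5,-14.9,3],-0.102,0],
    [[38,-17.4,3.5],-0.102,0],
    [[42,-19.3,4],-0.102,0]
  ],
  "force": 25
}}

```text
time_s: 1.1
eef_pos: [0.5423, -0.2194, 0.2]
orientation: [-0.0, 0.971, 0.24, -0.0]
wrist_force: [0.1, -0.6, 0.8]
gripper_width: 0.093
```

```bash
python3 - <<'E'
from h import *
from rig import manip
to(manip.state(),[.5411,-.2213,.071],.483)
E
```

```text
t 1.10 tcp [ 0.5423 -0.2194  0.2   ] yaw 0.4841 tilt [-5.e-04  6.e-04 -1.e+00] F [ 0.1  -0.63  0.82] w 0.0930
shift cm [-0.2   0.12 12.9 ] turn 0.0011
```

Call:
{"name": "move_arm", "arguments": {
  "commands": [
    [[0,0,2],0,0],
    [[0,0,5],0,0],
    [[0,0,8],0,0],
    [[0,0,10.5],0,0],
    [[0,0,12],0,0],
    [[0,0,12.9],0,0],
    [[0,0,12.9],0,0],
    [[0,0,12.9],0,0]
  ]
}}

```text
time_s: 2.1
eef_pos: [0.5418, -0.2222, 0.0727]
orientation: [0.001, 0.971, 0.239, 0.001]
wrist_force: [0.4, 0.2, 0.3]
gripper_width: 0.0935
```

```bash
python3 - <<'E'
from h import *
from rig import manip
to(manip.state(),[.5411,-.2213,.071],.483)
for c in("top","side"):
    im=manip.get_image(c)["color"]
    if c=="top": crop(im,c,340,230,120,100,6,[],"c_top.png")
    else: crop(im,c,270,230,120,120,5,[],"c_side.png")
E
```

```text
t 2.10 tcp [ 0.5418 -0.2222  0.0727] yaw 0.4827 tilt [ 1.5e-03 -8.0e-04 -1.0e+00] F [0.39 0.25 0.25] w 0.0935
shift cm [-0.03 -0.11  0.17] turn -0.0003
```

View pics/c_top.png

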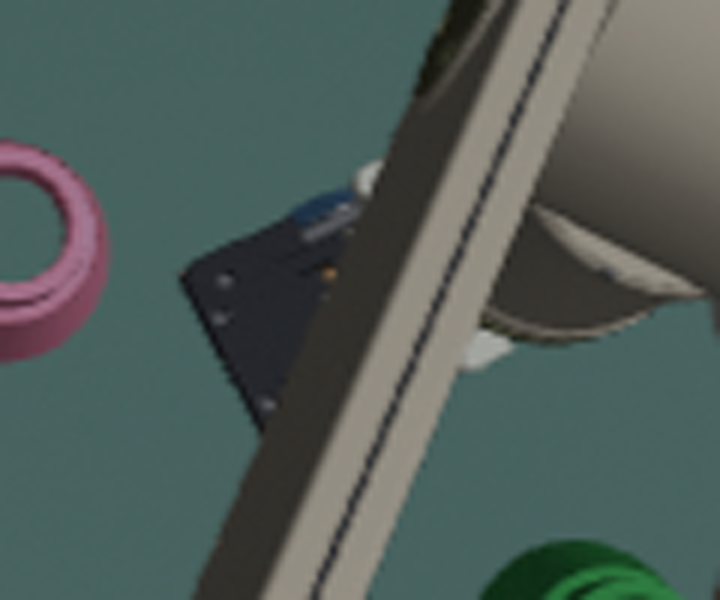

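View pics/c_side.png

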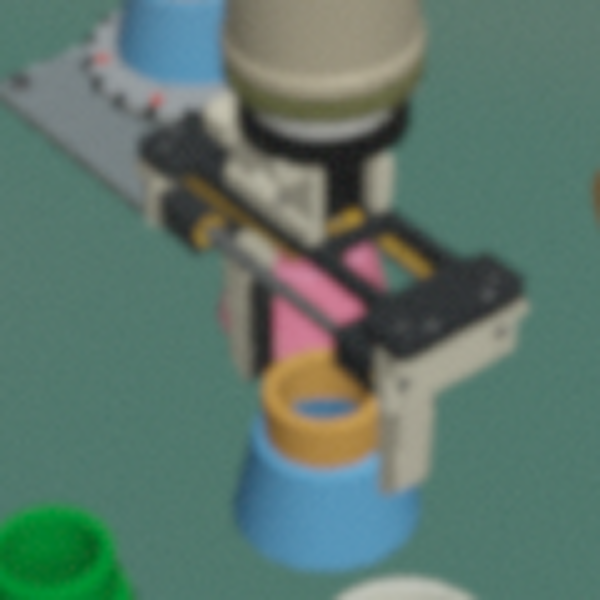

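Call:
{"name": "move_arm", "arguments": {
  "commands": [
    [[0,0,0],0,60],
    [[0,0,0],0,85],
    [[0,0,0],0,95],
    [[0,0,0],0,110],
    [[0,0,0],0,150],
    [[0,0,0],0,150],
    [[0,0,0],0,150],
    [[0,0,0],0,150]
  ],
  "force": 25
}}

```text
time_s: 3.2
eef_pos: [0.5411, -0.2217, 0.0716]
orientation: [-0.0, 0.971, 0.239, -0.0]
wrist_force: [-1.2, 0.3, -0.1]
gripper_width: 0.0553
```

```bash
python3 - <<'E'
from h import *
from rig import manip
to(manip.state(),[.5333,.1132,.27],.483)
E
```

```text
t 3.20 tcp [ 0.5411 -0.2217  0.0716] yaw 0.4828 tilt [-2.e-04  2.e-04 -1.e+00] F [-1.17  0.33 -0.07] w 0.0553
shift cm [ 14.85 -30.03 -19.84] turn -0.0002
```

Call:
{"name": "move_arm", "arguments": {
  "commands": [
    [[0,0,-0.5],0,150],
    [[0,0,-2],0,150],
    [[0,0,-5],0,150],
    [[0,0,-8.5],0,150],
    [[0,0,-12.5],0,150],
    [[0,0,-16],0,150],
    [[0,0,-19],0,150],
    [[0,0,-19.8],0,150]
  ]
}}

```text
time_s: 4.2
eef_pos: [0.5423, -0.2224, 0.2735]
orientation: [0.002, 0.971, 0.239, 0.002]
wrist_force: [-0.2, 0.1, -0.9]
gripper_width: 0.0555
```

```bash
python3 - <<'E'
from h import *
from rig import manip
to(manip.state(),[.5333,.1132,.27],.483)
E
```

```text
t 4.20 tcp [ 0.5423 -0.2224  0.2735] yaw 0.4828 tilt [ 0.005  -0.0026 -1.    ] F [-0.16  0.12 -0.93] w 0.0555
shift cm [ 14.78 -30.14   0.26] turn -0.0002
```

Call:
{"name": "move_arm", "arguments": {
  "commands": [
    [[1,-2,0],0,150],
    [[3,-6,0],0,150],
    [[5.5,-11,0],0,150],
    [[8,-16,0],0,150],
    [[10.4,-21,0],0,150],
    [[12.6,-25.5,0],0,150],
    [[14.2,-28.7,0],0,150],
    [[14.85,-30,0],0,150]
  ]
}}

```text
time_s: 5.2
eef_pos: [0.5318, 0.1156, 0.2679]
orientation: [-0.0, 0.971, 0.24, -0.001]
wrist_force: [-0.0, 0.4, -0.9]
gripper_width: 0.0557
```

Call:
{"name": "move_arm", "arguments": {
  "commands": [
    [[0,0,0],0,150],
    [[0,0,0],0,150],
    [[0,0,0],0,150],
    [[0,0,0],0,150],
    [[0,0,0],0,150],
    [[0,0,0],0,150],
    [[0,0,0],0,150],
    [[0,0,0],0,150]
  ]
}}

```text
time_s: 6.2
eef_pos: [0.5334, 0.113, 0.2696]
orientation: [-0.0, 0.971, 0.239, -0.0]
wrist_force: [-0.3, 0.2, -0.9]
gripper_width: 0.0557
```

```bash
python3 - <<'E'
from h import *
from rig import manip
st=manip.state()
to(st,[.5333,.1132,.27],.483)
R=(0,0,255)
im=manip.get_image("side")["color"]; cv2.imwrite("pics/d_s.png",im)
x,y,z=st["eef_pos"]; m=z-.0705
print(proj("side",[x,y,m+.036]))
crop(im,"side",250,90,120,150,4,[(circ(x,y,m,.044),R),(circ(x,y,m+.046,.033),R),(circ(x,y,m+.072,.0285),R)],"d_side.png")
im=manip.get_image("top")["color"]; cv2.imwrite("pics/d_t.png",im)
E
```

```text
t 6.20 tcp [0.5334 0.113  0.2696] yaw 0.4829 tilt [-0.  0. -1.] F [-0.3   0.19 -0.91] w 0.0557
shift cm [-0.   -0.03 -0.04] turn -0.0001
[[305.82109472 175.10255944]]
```

View pics/d_side.png

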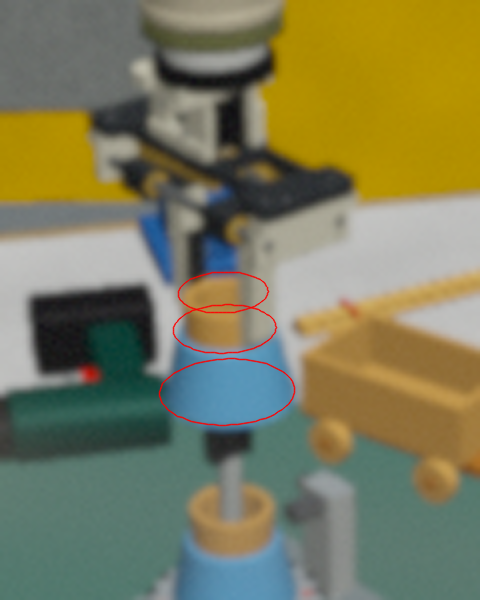

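View pics/d_t.png

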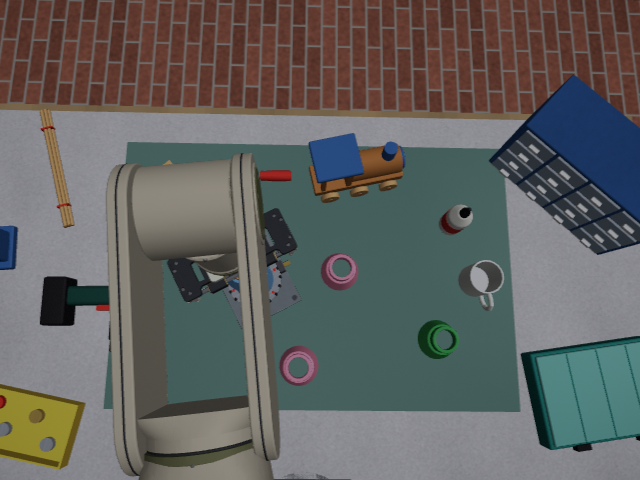

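```bash
python3 - <<'E'
from h import *
im=cv2.imread("pics/d_s.png");R=(0,0,255);Y=(0,255,255)
x,y,m=.5334,.1130,.2696-.0705
x2,y2=.5333,.1132
crop(im,"side",280,155,60,75,8,[(circ(x,y,m,.044),R),(circ(x,y,m+.046,.033),R),(circ(x2,y2,.112,.0285),Y),(circ(x2,y2,.112,.0215),Y),(np.array([[x2,y2,.05],[x2,y2,.2]]),Y)],"d2.png")
print(proj("side",[[x2,y2,.11],[x2+.001,y2,.11],[x2,y2+.001,.11]]))
E
```

```text
[[307.38883643 216.20429354]
 [307.75494399 216.16331753]
 [307.33084251 216.0112067 ]]
```

View pics/d2.png

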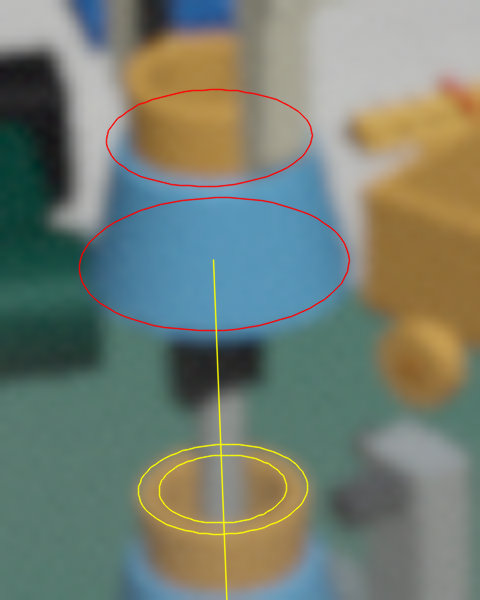

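Call:
{"name": "move_arm", "arguments": {
  "commands": [
    [[0,0,0.5],0,150],
    [[0,0,1.5],0,150],
    [[0,0,2.7],0,150],
    [[0,0,4],0,150],
    [[0,0,5.3],0,150],
    [[0,0,6.5],0,150],
    [[0,0,7.5],0,150],
    [[0,0,8],0,150]
  ]
}}

```text
time_s: 7.3
eef_pos: [0.5332, 0.1128, 0.1888]
orientation: [-0.0, 0.971, 0.239, -0.0]
wrist_force: [0.6, 0.1, -1.2]
gripper_width: 0.0554
```

Call:
{"name": "move_arm", "arguments": {
  "commands": [
    [[0,0,0.3],0,150],
    [[0,0,0.8],0,150],
    [[0,0,1.4],0,150],
    [[0,0,2],0,150],
    [[0,0,2.6],0,150],
    [[0,0,3.1],0,150],
    [[0,0,3.4],0,150],
    [[0,0,3.5],0,150]
  ]
}}

```text
time_s: 8.3
eef_pos: [0.5334, 0.1129, 0.1544]
orientation: [-0.0, 0.971, 0.239, -0.0]
wrist_force: [0.8, -0.1, -0.8]
gripper_width: 0.0555
```

```bash
python3 - <<'E'
from h import *
from rig import manip
st=manip.state()
to(st,[.5333,.1132,.1376],.483)
im=manip.get_image("side")["color"]; cv2.imwrite("pics/e_s.png",im)
crop(im,"side",260,130,100,130,4.5,[],"e2.png")
E
```

```text
t 8.30 tcp [0.5334 0.1129 0.1544] yaw 0.4828 tilt [-3.e-04 -0.e+00 -1.e+00] F [ 0.78 -0.14 -0.8 ] w 0.0555
shift cm [ 0.01 -0.03  1.68] turn -0.0002
```

View pics/e2.png

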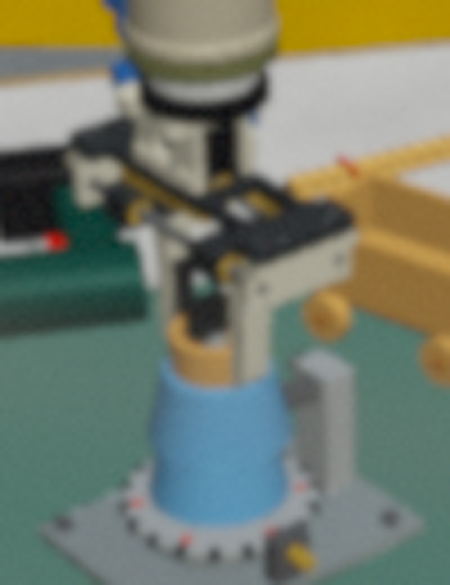

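Knob is inside the collar (px ~ (306,198)), no contact force. The last 16 mm, slowly.

Call:
{"name": "move_arm", "arguments": {
  "commands": [
    [[0,0,0.2],0,150],
    [[0,0,0.5],0,150],
    [[0,0,0.8],0,150],
    [[0,0,1.0],0,150],
    [[0,0,1.2],0,150],
    [[0,0,1.35],0,150],
    [[0,0,1.4],0,150],
    [[0,0,1.4],0,150]
  ]
}}

```text
time_s: 9.35
eef_pos: [0.5335, 0.113, 0.1407]
orientation: [-0.0, 0.971, 0.239, 0.0]
wrist_force: [0.0, 1.7, -0.2]
gripper_width: 0.0556
```

Call:
{"name": "move_arm", "arguments": {
  "commands": [
    [[0,0,0],0,150],
    [[0,0,0.1],0,150],
    [[0,0,0.1],0,150],
    [[0,0,0.2],0,150],
    [[0,0,0.2],0,150],
    [[0,0,0.3],0,150],
    [[0,0,0.3],0,150],
    [[0,0,0.3],0,150]
  ]
}}

```text
time_s: 10.35
eef_pos: [0.5333, 0.1128, 0.1374]
orientation: [0.0, 0.971, 0.239, -0.0]
wrist_force: [0.2, 1.2, -0.9]
gripper_width: 0.0553
```

Call:
{"name": "move_arm", "arguments": {
  "commands": [
    [[0,0,0.05],0,150],
    [[0,0,0.1],0,150],
    [[0,0,0.1],0,150],
    [[0,0,0.1],0,150],
    [[0,0,0.1],0,150],
    [[0,0,0.1],0,150],
    [[0,0,0.1],0,150],
    [[0,0,0.1],0,150]
  ]
}}

```text
time_s: 11.35
eef_pos: [0.5335, 0.1128, 0.137]
orientation: [0.0, 0.971, 0.239, 0.0]
wrist_force: [-3.4, -0.5, 5.8]
gripper_width: 0.0556
```

```bash
python3 - <<'E'
from h import *
from rig import manip
st=manip.state()
to(st,[.5333,.1132,.1376],.483)
im=manip.get_image("side")["color"]; cv2.imwrite("pics/f_s.png",im)
x,y=.5333,.1132;R=(0,0,255)
crop(im,"side",270,170,80,95,6,[(circ(x,y,.066,.044),R),(circ(x,y,.112,.033),R),(circ(x,y,.138,.0285),R),(circ(x,y,.040,.044),R)],"f2.png")
E
```

```text
t 11.35 tcp [0.5335 0.1128 0.137 ] yaw 0.4828 tilt [ 1.e-04 -1.e-04 -1.e+00] F [-3.35 -0.5   5.77] w 0.0556
shift cm [ 0.   -0.04 -0.06] turn -0.0002
```

View pics/f2.png

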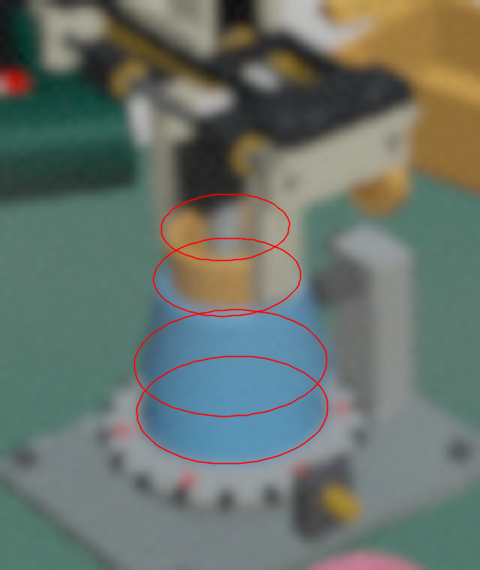

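Call:
{"name": "move_arm", "arguments": {
  "commands": [
    [[-0.04,-0.02,0],0,150],
    [[-0.04,-0.02,0],0,150],
    [[-0.04,-0.02,0],0,150],
    [[-0.04,-0.02,0],0,95],
    [[-0.04,-0.02,0],0,70],
    [[-0.04,-0.02,0],0,40],
    [[-0.04,-0.02,0],0,0],
    [[-0.04,-0.02,0],0,0]
  ]
}}

```text
time_s: 12.4
eef_pos: [0.533, 0.1129, 0.1366]
orientation: [-0.0, 0.971, 0.239, -0.0]
wrist_force: [-0.5, 0.8, 0.3]
gripper_width: 0.0912
```

```bash
python3 - <<'E'
from h import *
from rig import manip
st=manip.state()
to(st,[.5333,.1132,.1376],.483)
im=manip.get_image("side")["color"]; cv2.imwrite("pics/g_s.png",im)
x,y=.5333,.1132;R=(0,0,255)
crop(im,"side",270,170,80,95,6,[],"g2.png")
E
```

```text
t 12.40 tcp [0.533  0.1129 0.1366] yaw 0.4828 tilt [-1.e-04  0.e+00 -1.e+00] F [-0.5   0.81  0.32] w 0.0912
shift cm [ 0.04 -0.01 -0.1 ] turn -0.0002
```

View pics/g2.png

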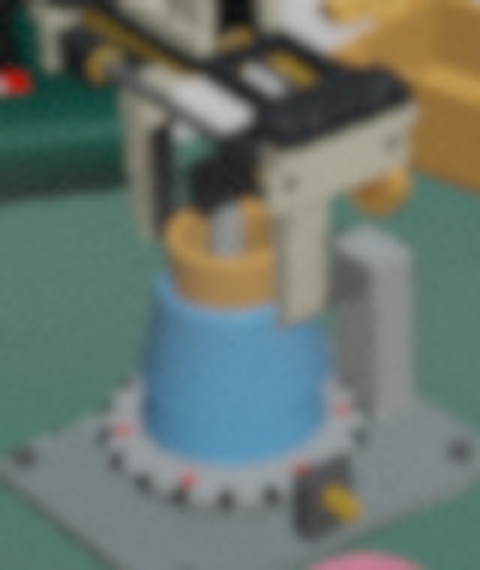

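Call:
{"name": "move_arm", "arguments": {
  "commands": [
    [[0,0,0],0,0],
    [[0,0,-0.3],0,0],
    [[0,0,-1],0,0],
    [[0,0,-1.9],0,0],
    [[0,0,-2.7],0,0],
    [[0,0,-3.3],0,0],
    [[0,0,-3.4],0,0],
    [[0,0,-3.4],0,0]
  ]
}}

```text
time_s: 13.45
eef_pos: [0.5329, 0.1129, 0.1705]
orientation: [-0.0, 0.971, 0.239, -0.0]
wrist_force: [0.2, -0.0, -0.1]
gripper_width: 0.0933
```

```bash
python3 - <<'E'
from h import *
from rig import manip
st=manip.state()
to(st,[.5333,.1132,.170],.483)
im=manip.get_image("side")["color"]; cv2.imwrite("pics/h_s.png",im)
x,y=.5333,.1132;R=(0,0,255)
crop(im,"side",270,160,80,100,6,[],"h2.png")
crop(im,"side",270,160,80,100,6,[(circ(x,y,.066,.044),R),(circ(x,y,.112,.033),R),(circ(x,y,.138,.0285),R),(circ(x,y,.034,.060),R)],"h3.png")
E
```

```text
t 13.45 tcp [0.5329 0.1129 0.1705] yaw 0.4828 tilt [-1.e-04 -0.e+00 -1.e+00] F [ 0.23 -0.04 -0.14] w 0.0933
shift cm [ 0.05 -0.01  0.05] turn -0.0002
```

View pics/h2.png

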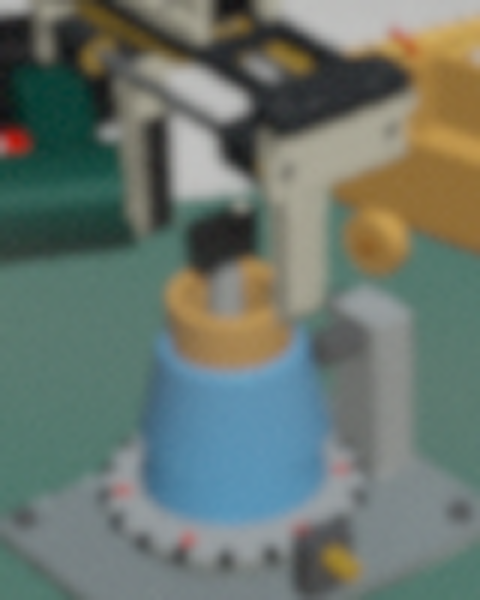

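View pics/h3.png

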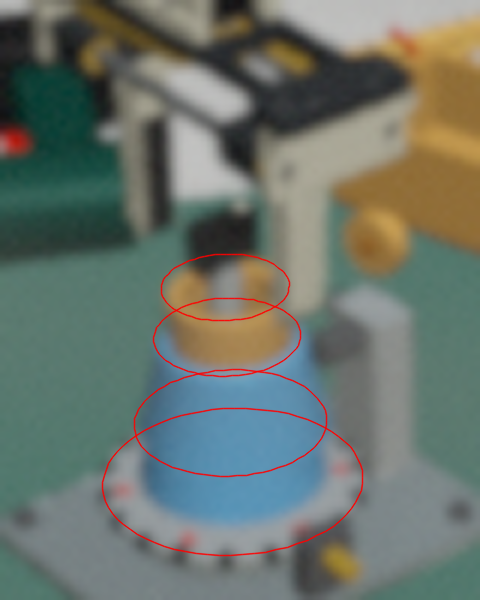

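Call:
{"name": "move_arm", "arguments": {
  "commands": [
    [[0,0,0],0,100],
    [[0,0,0],0,170],
    [[0,0,0],0,205],
    [[0,0,0],0,215],
    [[0,0,0],0,225],
    [[0,0,0],0,255],
    [[0,0,0],0,255],
    [[0,0,0],0,255]
  ],
  "force": 35
}}

```text
time_s: 14.5
eef_pos: [0.5322, 0.1145, 0.1705]
orientation: [-0.002, 0.971, 0.239, -0.001]
wrist_force: [-9.2, 16.3, 3.8]
gripper_width: 0.0178
```

```bash
python3 - <<'E'
from h import *
from rig import manip
st=manip.state()
to(st,[.5333,.1132,.170],.483); print(st["ft_torque"],st["joint_pos"].round(3))
im=manip.get_image("side")["color"]
crop(im,"side",270,160,80,100,6,[],"i2.png")
E
```

```text
t 14.50 tcp [0.5322 0.1145 0.1705] yaw 0.4832 tilt [-0.0019  0.003  -1.    ] F [-9.17 16.32  3.82] w 0.0178
shift cm [0.04 0.17 0.05] turn 0.0002
[3.00208772 1.58451464 0.07811726] [0.116 0.025 1.728 0.003 1.39  1.203]
```

View pics/i2.png

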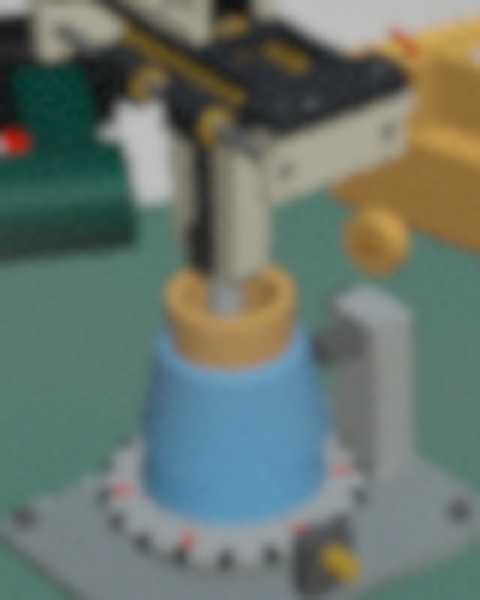

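Call:
{"name": "move_arm", "arguments": {
  "commands": [
    [[0,0,0],0,255],
    [[0,0,0],0,255],
    [[0,0,0],0,255],
    [[0,0,0],0,255],
    [[0,0,0],0,255],
    [[0,0,0],0,255],
    [[0,0,0],0,255],
    [[0,0,0],0,255]
  ]
}}

```text
time_s: 15.55
eef_pos: [0.5315, 0.1157, 0.1705]
orientation: [-0.003, 0.971, 0.24, -0.001]
wrist_force: [-7.4, 12.9, 2.7]
gripper_width: 0.0136
```

```bash
python3 - <<'E'
from h import *
from rig import manip
st=manip.state()
to(st,[.5333,.1132,.170],.483); print(st["ft_torque"],st["joint_pos"].round(3))
im=manip.get_image("side")["color"]
crop(im,"side",285,170,50,60,10,[],"i3.png")
E
```

```text
t 15.55 tcp [0.5315 0.1157 0.1705] yaw 0.4843 tilt [-0.003   0.0045 -1.    ] F [-7.37 12.89  2.7 ] w 0.0136
shift cm [0.04 0.31 0.05] turn 0.0013
[2.29744704 1.28167842 0.00765387] [0.117 0.025 1.728 0.005 1.391 1.203]
```

View pics/i3.png

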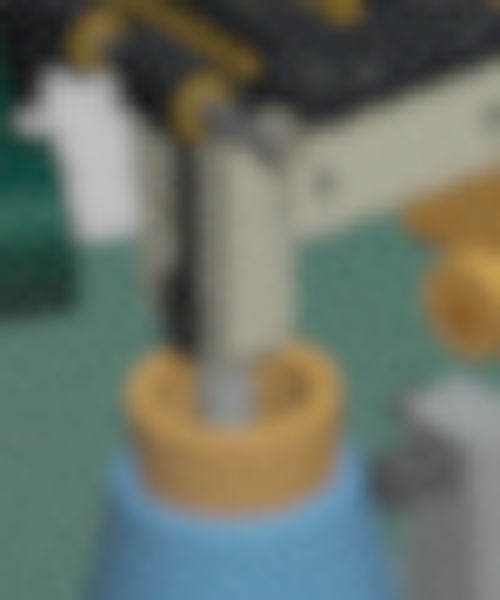

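Call:
{"name": "move_arm", "arguments": {
  "commands": [
    [[0,-0.05,0],0,255],
    [[0,-0.1,0],0,255],
    [[0,-0.15,0],0,255],
    [[0,-0.2,0],0,255],
    [[0,-0.2,0],0,255],
    [[0,-0.2,0],0,255],
    [[0,-0.2,0],0,255],
    [[0,-0.2,0],0,255]
  ]
}}

```text
time_s: 16.6
eef_pos: [0.5314, 0.1159, 0.1705]
orientation: [-0.001, 0.971, 0.239, -0.0]
wrist_force: [-2.9, 4.9, 1.5]
gripper_width: 0.0136
```

```bash
python3 - <<'E'
from h import *
from rig import manip
st=manip.state()
to(st,[.5333,.1132,.170],.483); print(st["ft_torque"],st["joint_pos"].round(3))
E
```

```text
t 16.60 tcp [0.5314 0.1159 0.1705] yaw 0.4835 tilt [-0.0013  0.002  -1.    ] F [-2.88  4.89  1.51] w 0.0136
shift cm [0.04 0.33 0.05] turn 0.0005
[1.05490788 0.58874557 0.0110028 ] [0.119 0.024 1.73  0.002 1.389 1.206]
```

Call:
{"name": "move_arm", "arguments": {
  "commands": [
    [[0,-0.06,0],0,255],
    [[0,-0.12,0],0.03,255],
    [[0,-0.12,0],0.09,255],
    [[0,-0.12,0],0.16,255],
    [[0,-0.12,0],0.23,255],
    [[0,-0.12,0],0.3,255],
    [[0,-0.12,0],0.35,255],
    [[0,-0.12,0],0.35,255]
  ]
}}

```text
time_s: 17.6
eef_pos: [0.5311, 0.1168, 0.1706]
orientation: [-0.001, 0.998, 0.066, -0.0]
wrist_force: [-2.6, 7.2, -0.3]
gripper_width: 0.014
```

```bash
python3 - <<'E'
from h import *
from rig import manip
st=manip.state()
to(st,[.5313,.1161,.170],.483); print(st["ft_torque"],st["joint_pos"].round(3))
im=manip.get_image("side")["color"]
crop(im,"side",265,160,80,100,6,[],"j1.png")
E
```

```text
t 17.60 tcp [0.5311 0.1168 0.1706] yaw 0.1312 tilt [-7.0e-04  1.7e-03 -1.0e+00] F [-2.56  7.16 -0.32] w 0.0140
shift cm [0.01 0.07 0.06] turn -0.3518
[1.34324401 0.51682869 0.02002623] [0.121 0.023 1.73  0.002 1.389 1.56 ]
```

View pics/j1.png

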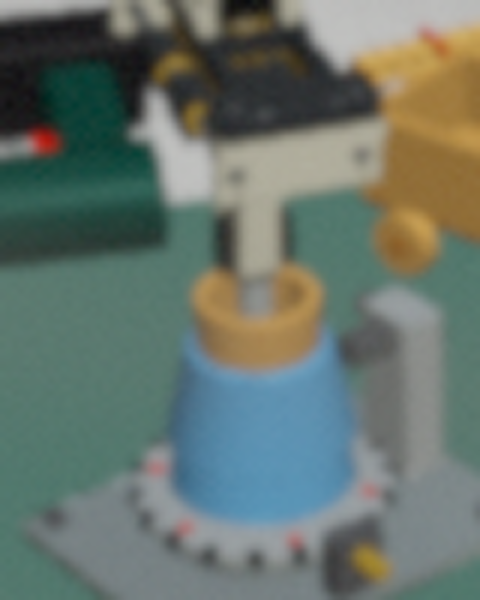

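Call:
{"name": "move_arm", "arguments": {
  "commands": [
    [[0,-0.08,0],0,255],
    [[0,-0.15,0],0.03,255],
    [[0,-0.15,0],0.09,255],
    [[0,-0.15,0],0.16,255],
    [[0,-0.15,0],0.23,255],
    [[0,-0.15,0],0.3,255],
    [[0,-0.15,0],0.348,255],
    [[0,-0.15,0],0.348,255]
  ]
}}

```text
time_s: 18.65
eef_pos: [0.5312, 0.1177, 0.1705]
orientation: [-0.0, 0.994, -0.109, -0.0]
wrist_force: [-2.8, 4.9, 0.4]
gripper_width: 0.0136
```

```bash
python3 - <<'E'
from h import *
from rig import manip
st=manip.state()
to(st,[.5313,.1161,.170],-.564); print(st["ft_torque"],st["joint_pos"].round(3))
im=manip.get_image("side")["color"]
crop(im,"side",265,160,80,100,6,[],"j2.png")
E
```

```text
t 18.65 tcp [0.5312 0.1177 0.1705] yaw -0.2177 tilt [-3.e-04  9.e-04 -1.e+00] F [-2.75  4.89  0.43] w 0.0136
shift cm [0.05 0.15 0.05] turn 0.3463
[1.07403837 0.40296801 0.00543499] [1.230e-01 2.300e-02 1.730e+00 1.000e-03 1.388e+00 1.911e+00]
```

View pics/j2.png

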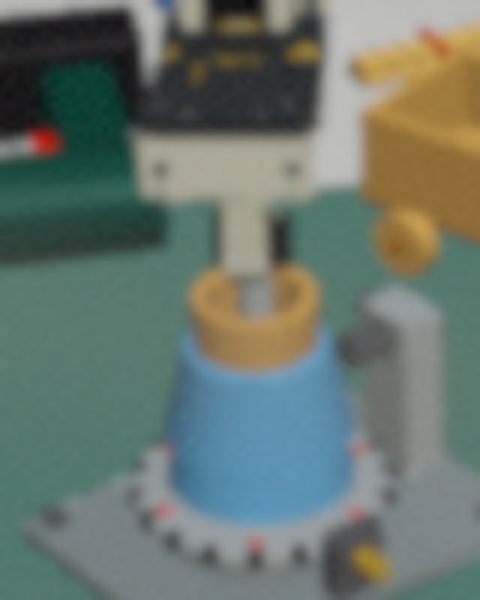

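Call:
{"name": "move_arm", "arguments": {
  "commands": [
    [[-0.03,-0.05,0],0,255],
    [[-0.05,-0.1,0],0.03,255],
    [[-0.05,-0.1,0],0.09,255],
    [[-0.05,-0.1,0],0.16,255],
    [[-0.05,-0.1,0],0.23,255],
    [[-0.05,-0.1,0],0.3,255],
    [[-0.05,-0.1,0],0.346,255],
    [[-0.05,-0.1,0],0.346,255]
  ]
}}

```text
time_s: 19.7
eef_pos: [0.5314, 0.1185, 0.1706]
orientation: [-0.0, 0.961, -0.277, 0.0]
wrist_force: [1.4, 4.6, -3.4]
gripper_width: 0.0131
```

Call:
{"name": "move_arm", "arguments": {
  "commands": [
    [[0,0,0],0,255],
    [[0,0,0],0,255],
    [[0,0,0],0,255],
    [[0,0,0],0,255],
    [[0,0,0],0,255],
    [[0,0,0],0,255],
    [[0,0,0],0,255],
    [[0,0,0],0,255]
  ]
}}

```text
time_s: 20.7
eef_pos: [0.5314, 0.1185, 0.1706]
orientation: [-0.0, 0.961, -0.277, 0.0]
wrist_force: [3.1, 3.9, -3.2]
gripper_width: 0.0136
```

```bash
python3 - <<'E'
from h import *
from rig import manip
st=manip.state()
to(st,[.5313,.1161,.170],-.5637); print(st["ft_torque"],st["joint_pos"].round(3))
im=manip.get_image("side")["color"];cv2.imwrite("pics/k_s.png",im)
crop(im,"side",265,160,80,100,6,[],"j3.png")
E
```

```text
t 20.70 tcp [0.5314 0.1185 0.1706] yaw -0.5608 tilt [ 7.e-04  4.e-04 -1.e+00] F [ 3.13  3.95 -3.18] w 0.0136
shift cm [0.12 0.21 0.06] turn 0.0029
[ 1.01369962 -0.45677576  0.02214508] [0.125 0.024 1.73  0.    1.387 2.257]
```

View pics/j3.png

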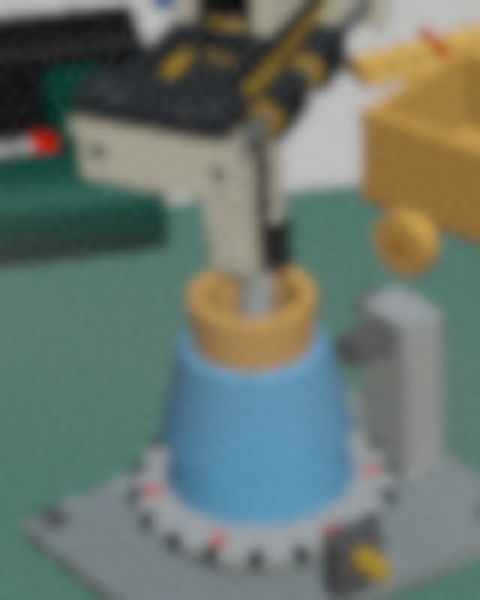

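View pics/k_s.png

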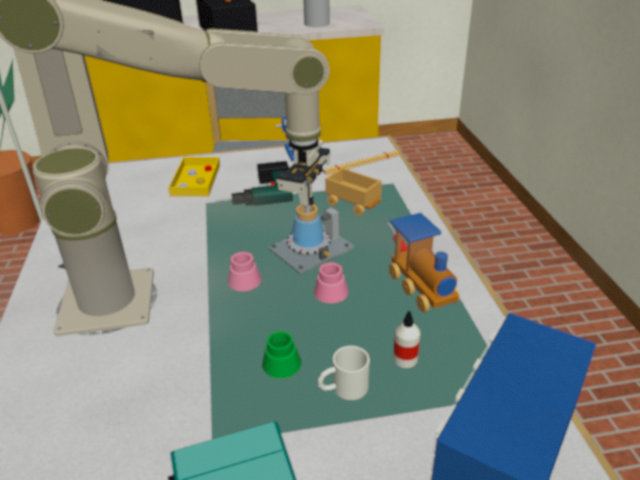

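```bash
python3 - <<'E'
from h import *
x,y=.5333,.1132
def sil(im,v):
    r=im[v].astype(float); s=r[:,0]-r[:,2]  # B-R
    seg=s[280:335]; m=seg.max()
    th=45
    idx=np.where(seg>th)[0]
    if len(idx)<5:return None
    a,b=idx[0],idx[-1]
    l=a-1+(th-seg[a-1])/(seg[a]-seg[a-1]); rr=b+(seg[b]-th)/(seg[b]-seg[b+1])
    return 280+l,280+rr
for n in("side0","h_s","k_s"):
    im=cv2.imread(f"pics/{n}.png"); print(n)
    for v in range(218,246,2):
        q=sil(im,v)
        if q: print(v,"L %.2f R %.2f c %.2f w %.2f"%(q[0],q[1],sum(q)/2,q[1]-q[0]))
for z in(.04,.066,.112,.138): print(z,proj("side",[x,y,z]).round(2), proj("side",circ(x,y,z,.044))[:,1].max())
E
```

```text
side0
226 L 295.17 R 320.40 c 307.78 w 25.23
228 L 295.38 R 320.90 c 308.14 w 25.53
230 L 295.09 R 321.58 c 308.34 w 26.49
232 L 294.62 R 322.15 c 308.39 w 27.53
234 L 294.42 R 322.56 c 308.49 w 28.14
236 L 294.00 R 323.04 c 308.52 w 29.04
238 L 293.70 R 323.24 c 308.47 w 29.54
240 L 293.81 R 322.92 c 308.37 w 29.10
242 L 294.78 R 321.55 c 308.16 w 26.77
244 L 296.94 R 318.78 c 307.86 w 21.84
h_s
218 L 295.40 R 321.23 c 308.32 w 25.83
220 L 295.87 R 321.55 c 308.71 w 25.68
222 L 295.83 R 322.28 c 309.06 w 26.44
224 L 295.45 R 322.87 c 309.16 w 27.41
226 L 295.00 R 323.21 c 309.11 w 28.21
228 L 294.40 R 323.67 c 309.03 w 29.27
230 L 293.73 R 324.21 c 308.97 w 30.48
232 L 293.81 R 323.85 c 308.83 w 30.04
234 L 294.21 R 323.23 c 308.72 w 29.02
236 L 294.28 R 323.27 c 308.77 w 28.99
238 L 293.95 R 323.41 c 308.68 w 29.46
240 L 294.05 R 323.17 c 308.61 w 29.12
242 L 294.70 R 321.95 c 308.32 w 27.25
244 L 296.65 R 319.53 c 308.09 w 22.89
k_s
218 L 294.20 R 319.85 c 307.02 w 25.65
220 L 294.43 R 320.28 c 307.35 w 25.85
222 L 294.54 R 320.87 c 307.70 w 26.33
224 L 294.14 R 321.22 c 307.68 w 27.08
226 L 293.60 R 321.53 c 307.56 w 27.93
228 L 292.83 R 322.14 c 307.49 w 29.31
230 L 292.46 R 322.67 c 307.56 w 30.21
232 L 292.15 R 322.48 c 307.32 w 30.32
234 L 293.06 R 322.28 c 307.67 w 29.22
236 L 293.43 R 322.64 c 308.04 w 29.21
238 L 293.32 R 323.00 c 308.16 w 29.68
240 L 293.46 R 322.54 c 308.00 w 29.08
242 L 294.35 R 321.50 c 307.93 w 27.15
244 L 296.27 R 319.06 c 307.66 w 22.80
0.04 [[308.24 237.66]] 246.8187530503168
0.066 [[307.93 229.81]] 238.87669383058142
0.112 [[307.36 215.58]] 224.456428127247
0.138 [[307.04 207.32]] 216.0897939699101
```

```bash
python3 - <<'E'
from h import *
from rig import manip
st=manip.state(); to(st,[.5313,.1161,.170],-.5637); print(abs(st["qd"]).max())
a=cv2.imread("pics/side0.png");b=cv2.imread("pics/k_s.png")
for n,(x,y,w,h) in dict(mug=(318,342,60,60),glue=(390,308,35,62),loco=(385,210,80,100),wagon=(340,180,50,35),drill=(230,185,45,20)).items():
    print(n,cv2.phaseCorrelate(np.float32(a[y:y+h,x:x+w,1]),np.float32(b[y:y+h,x:x+w,1])))
print(manip.close_job())
E
```

```text
t 20.75 tcp [0.5314 0.1185 0.1706] yaw -0.5608 tilt [ 8.e-04  4.e-04 -1.e+00] F [ 2.07  3.84 -4.47] w 0.0134
shift cm [0.12 0.21 0.06] turn 0.0029
0.0008607776906052419
mug ((-0.05864670473495792, 0.10311384377056498), 1.0364078447553846)
glue ((-0.05139264223045359, -0.02060014381282116), 0.9903629435640242)
loco ((-0.02036863452072879, -0.024357526119430872), 1.0153483822345735)
wagon ((-0.022050105983918655, -0.021123395925073396), 1.0230533864763047)
drill ((0.540839572137596, -0.08021877181500159), 1.0135338878631592)
the job is handed in; nothing more can be done
None
```

I lowered the loose blue shade over the knob onto the first shade and let go. Then I gripped the bar knob with 35 N, turned it three clicks clockwise and handed the job in at 20.75 s, still gripping.

**Last checks**
- **Knob angle:** the tool turned 1.044 rad in total, against 1.047 for the third notch. The moment about the tool's vertical axis was about 0.02 N m, and the plate's red dots were back in the starting pattern, as they should be after 60°.
- **Grip:** the arm was still, and the jaws were closed on the bar at 13.4 mm. The bar is 12 mm wide, so that reading is slightly high.
- **Nesting:** the side view shows the upper shade about 26 mm above the lower one.
- **Bystanders:** the side view shows the mug, glue, locomotive and wagon unmoved. The drill read a shift of 0.5 px, probably from the arm being in front of it in the picture. I did not recheck the screwdriver.

**What disagreed**
- **Knob position:** the knob turned out to be 3–4 mm from where the images put it. The first closing pushed one-sided with about 19 N, and I eased it off by shifting the arm. About 6 N of residual force remained on the wrist at the end.
- **Shade alignment:** from the images, the upper shade's axis is roughly 2–2.5 mm off the lower one's. That is inside the 4 mm limit but not perfectly centred.

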